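# Lay out the foot pedals on the pedalboard

### The arm

A 6-joint arm with a two-finger parallel gripper is mounted at the origin on the work surface. World frame = base frame: x ahead of the robot, y to its left, z up, the work surface at z = 0. Lengths are in mm, angles in rad, forces in N, time in s.
With the tool pointing down it reaches from about 300 to 750 mm from the base axis. Payload 8.5 kg.
Tool frame: the origin (TCP) lies midway between the tips of the shut fingers; the grasp point (between the pads) lies 19 mm behind it (arm.hold_point_z is the distance from the TCP to the grasp point, in mm); y points along the fingers, z is the direction in which the jaws open and shut, and the axes are right-handed (so a half turn about y gives the same grasp; the last joint's range is limited). The gripper opens to 85 mm and grips with 20 to 120 N. Pads are 22 mm wide; open, the fingers measure 114 mm over their backs; the gripper's body (76 mm by 85 mm) begins 54 mm behind the grasp point. The pads swing forward as they close: fully open they stand 13 mm farther back than shut.
Start: joints at [-1.332, 0.381, 1.297, -0, 1.464, -0.215], TCP at [241.103, -494.317, 231.322] pointing down, gripper open.
Joint ranges: [-3.11, 3.11], [-0.89, 2.33], [0.22, 2.48], [-1.42, 4.56], [0.17, 2.85], [-2.88, 2.88]. Speed limits (rad/s): [2.39, 2.39, 3.14, 3.14, 3.14, 3.14].

### API

Orientations are given as a unit quaternion [x, y, z, w].
In Python, from cell import arm, vision gives the robot as it stands.
- The arm moves only by the tool carry_out, never from a script. Its argument "moves" is a list of rows, each an object of numbers: "rx", "ry", "rz": the turn, a rotation vector about the tool's x, y, z in degrees; "x", "y", "z": the shift along the tool's x, y, z in mm; "fingers": the opening, from 0 (shut) to 1 (fully open). In form: [{"rx": .., "ry": .., "rz": .., "x": .., "y": .., "z": .., "fingers": ..}, ...]. A call has 1 to 12 rows; each row is the pose to reach, as a shift and turn from the pose commanded when the call began, along the tool's axes at that moment; what a row does not reach only later rows make up. A row lasts 1/8 s, in which the tool goes at most 62.5 mm and 10.7 degrees, less where a joint would pass 70% of its speed; a pose out of reach is approached as far as the arm can. A call with a gripper value outside its range is refused whole. The fingers move at their own pace and stop on an object; "grip_force" is the grip in N (left out, the last holds). Time passes only in rows, so rows that repeat a pose let the fingers close. It gives the time, the measured TCP pose, the force and the opening at its end, in the units of the state.
- arm.get_state(): the state, without advancing time (a new reading comes with each control period).
- vision.get_image(name): name is "scene" or "top"; returns a dict with "img" (420x560x3 uint8, red, green, blue), "intrinsics" (3x3 intrinsics, pixels), "R" (3x3) and "t" (3): a world point X has camera coordinates R X + t. Camera axes: x right, y down, z forward; pixel columns grow to the right and rows downward; lengths in mm; the calibration is good to about 2 mm. A picture is of the moment at which its call begins. There is no depth.
- arm.sign_off(): hands the job in, once; it reports no verdict.
The state is a dict: "time_s": time; "joint_pos": joint angles; "joint_velocities": joint speeds; "joint_efforts": joint torques, N m; "ee_pos": TCP position; "ee_rot": TCP orientation; "ft_force": force on the tool from outside, world axes, zero at the start; "ft_torque": the same for the moment, N m; "grip_width": opening from 0.0 (shut) to 1.0 (fully open).
Only numpy, scipy, OpenCV 4.12 (cv2) and the standard library are available. Lean on these libraries where they do the work, as an engineer would, in place of code of your own. Each camera call takes 0.05 s, during which the arm holds its last target. There are 200 camera calls.

### The job

Put the four foot pedals lying about the bench on the pedalboard, each centred on the black hook-and-loop patch cut to the outline of its base, flat and square to the patch; the two oblong pedals must have their footswitch end at the front of the board (the edge nearest the robot) and their knobs at the rear. Set each one down gently, and leave the cassette recorder and the power supply where they are.

Things in the scene. Friction and masses are not known exactly. Their poses are not given: they have to be found in the camera images.
- compact_pedal: Sizes in mm. The larger oblong pedal: bare aluminium box 110 (x) by 62 (y), upright sides 34 high; three small black knobs at the rear, a chrome footswitch near the front, all under 50 high. Origin: underside, below the footswitch; z up, +x to the rear (jack sockets, 3 proud). The box reaches from x = -28 to +82; middle and centre of mass near x = +27. About 0.35 kg; grip across the 62 width.
- mini_pedal: Sizes in mm. The narrow oblong pedal: bare aluminium box 93 (x) by 40 (y), upright sides 34 high; one larger black knob at the rear, a chrome footswitch near the front, both under 50 high. Origin: underside, below the footswitch; z up, +x to the rear (jack sockets, 3 proud). The box reaches from x = -22 to +71; middle and centre of mass near x = +25. About 0.22 kg; grip across the 40 width.
- square_switch: Sizes in mm. The square pedal, a single footswitch: bare aluminium box 50 by 50, upright sides 34 high, one wide chrome button in the middle, up to 49 high, no knobs. Origin: centre of the underside; z up, x and y square to the sides, jack socket (3 proud) on the +x side. About 0.16 kg; grip across y.
- round_switch: Sizes in mm. The round pedal, a single footswitch: bare aluminium drum, diameter 66, upright wall to 30, bevelled top at 36, one wide chrome button in the middle, up to 51 high. Origin: centre of the underside; z up, jack socket (3 proud) on the +x side. About 0.3 kg; grip across y.
- compact_patch: Sizes in mm. Black hook-and-loop patch, 3 thick, fixed on the pedalboard's flat top (38 over the bench). The large oblong one, cut to the larger oblong pedal's base: 110 (x) by 62 (y). Origin: its underside (z = 38), where the footswitch of its pedal belongs; +x to the rear of the board, z up. It reaches from x = -28 to +82.
- mini_patch: Sizes in mm. Black hook-and-loop patch, 3 thick, fixed on the pedalboard's flat top (38 over the bench). The narrow oblong one, cut to the narrow pedal's base: 93 (x) by 40 (y). Origin: its underside (z = 38), where the footswitch of its pedal belongs; +x to the rear of the board, z up. It reaches from x = -22 to +71.
- square_patch: Sizes in mm. Black hook-and-loop patch, 3 thick, fixed on the pedalboard's flat top (38 over the bench). The square one, 50 by 50, for the square pedal. Origin: centre of its underside (z = 38); +x to the rear of the board, z up. The board is a fixed frame 306 deep (x) by 252 wide (y), aluminium slats between plywood cheeks; its front is the edge nearest the robot.
- round_patch: Sizes in mm. Black hook-and-loop patch, 3 thick, fixed on the pedalboard's flat top (38 over the bench). The round one, diameter 66, for the round pedal. Origin: centre of its underside (z = 38); +x to the rear of the board, z up. The four patches lie in two rows of two, 120 apart across the board and 145 from front to rear, origin to origin.
- cassette_recorder: Sizes in mm. Bystander: flat black cassette recorder lying on the bench, 110 (x) by 78 (y), 36 high, with two white reels and a row of keys. Origin: underside, 20 from its middle towards the keys (-x). Loose; to be left alone.
- power_supply: Sizes in mm. Bystander: plain grey power supply block without knobs or footswitch, 92 (x) by 50 (y), 31 high, with small round sockets along one long side. Origin: centre of the underside. Loose; to be left alone.

How it is judged:
By the outcome, as a careful person would: the job done as asked, in the order asked, and still so for the second after the job is handed in, with the robot touching nothing.
It also fails if it takes over 109 s, if anything falls off the work surface, if the arm or the gripper's body presses on something with over 40 N, if the wrist force passes 120 N, or if a joint passes its speed limit or range.

## Working session

There is one attempt and no reset: what is moved stays moved. The work goes in short steps, Python scripts to look and compute and a tool call to move; the robot and the scene stay as the last step left them, time stands still between calls to the robot, and variables do not carry over. Pictures are saved under pics/ and viewed, about 12 in all and at most 16, crops included, and the job is handed in when it is done.

Besides the shell and the picture viewer there is one more tool, called after "Request:" as a command line: name --argument value ..., lists and objects as JSON in quotes. carry_out: Moves the arm, as the interface text tells. Its arguments: {"type":"object","properties":{"moves":{"type":"array","items":{"type":"object","properties":{"rx":{"type":"number"},"ry":{"type":"number"},"rz":{"type":"number"},"x":{"type":"number"},"y":{"type":"number"},"z":{"type":"number"},"fingers":{"type":"number"}}}},"grip_force":{"type":"number"}},"required":["moves"]}

```bash
ls; mkdir -p pics; python3 - <<'E'
from cell import arm, vision
import cv2, numpy as np
print(arm.get_state(), arm.hold_point_z)
for n in ("top","scene"):
    d=vision.get_image(n); cv2.imwrite(f"pics/{n}0.png",cv2.cvtColor(cv2.resize(d["img"],(800,600),interpolation=cv2.INTER_CUBIC),cv2.COLOR_RGB2BGR))
    np.savez(f"{n}0.npz",**d); print(n,d["intrinsics"],d["R"],d["t"])
E
```

```text
pics
{'time_s': 0.0, 'joint_pos': array([-1.33232724e+00,  3.81199369e-01,  1.29830050e+00, -2.49530477e-05,
        1.46359885e+00, -2.15311791e-01]), 'joint_velocities': array([-0.00118262, -0.00070843,  0.00040518,  0.00173126,  0.00045697,
       -0.00081505]), 'joint_efforts': array([ 2.74941758e-04, -4.48467386e+01, -2.31276530e+01, -1.27289868e-04,
        4.82484524e-03, -1.04376531e-05]), 'ee_pos': array([ 241.01310328, -494.03654463,  230.69657039]), 'ee_rot': array([-0.1590786 ,  0.68951599, -0.68845131,  0.15904873]), 'ft_force': array([ 0.24623757,  0.22456607, -0.48819675]), 'ft_torque': array([-0.03479867, -0.00567323, -0.03748791]), 'grip_width': 0.9988449436465419} 18.700000000000003
top [[479.05117652   0.         270.41222913]
 [  0.         479.05117652 209.12810425]
 [  0.           0.           1.        ]] [[ 0.02444587 -0.99953749  0.01808894]
 [-0.99735587 -0.02562322 -0.06800523]
 [ 0.06843728 -0.01637866 -0.99752097]] [ -17.89000339  495.79332148 1164.60253616]
scene [[484.7879181    0.         273.47978276]
 [  0.         484.7879181  209.40786162]
 [  0.           0.           1.        ]] [[-0.71253759  0.70139764  0.01820823]
 [ 0.52450032  0.54970903 -0.65016875]
 [-0.46603605 -0.45371945 -0.75957163]] [ 336.09708052 -213.98825242 1577.96341217]
```

View pics/top0.png

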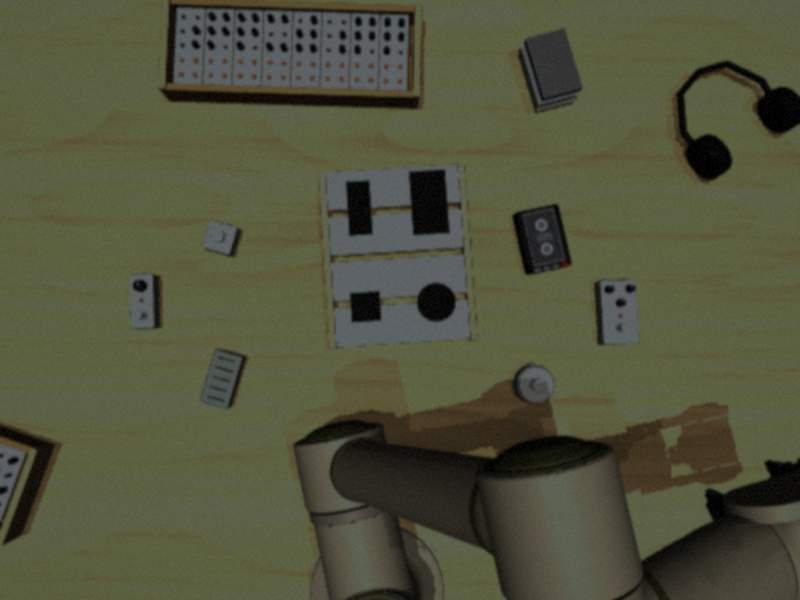

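View pics/scene0.png

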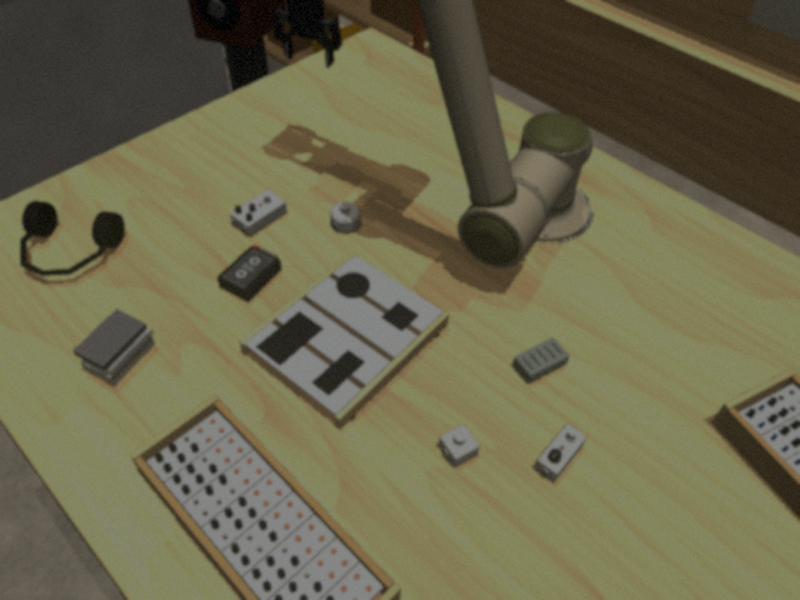

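The top view (800×600 scale) shows:
- **Pedals:** square (221,238), mini (144,300), compact (617,312) and round (535,384).
- **Patches:** mini (359,208), compact (429,202), square (366,306) and round (436,302).
- **Bystanders:** power supply (222,378) and cassette recorder (541,240).

Both oblong pedals already have their knobs towards the rear.

```bash
cat > h.py <<'E'
import numpy as np, cv2
from cell import arm, vision
def avg(n,k=6):
    ds=[vision.get_image(n) for _ in range(k)]
    d=ds[0]; d["img"]=np.mean([x["img"] for x in ds],0).astype(np.float32); return d
def ray(d,uv,z):
    "pixel(s) -> world point on plane z"
    uv=np.atleast_2d(uv).astype(float)
    c=np.c_[uv,np.ones(len(uv))]@np.linalg.inv(d["intrinsics"]).T
    w=c@d["R"]; o=-d["R"].T@d["t"]
    return o+w*((z-o[2])/w[:,2])[:,None]
def proj(d,P):
    c=np.atleast_2d(P)@d["R"].T+d["t"]; p=c@d["intrinsics"].T
    return p[:,:2]/p[:,2:]
def rectify(d,cx,cy,z,half,s=2):
    "bird's-eye patch on plane z, s px/mm; up=+x left=+y"
    n=int(2*half*s); w=np.array([[cx+half,cy+half,z],[cx+half,cy-half,z],[cx-half,cy-half,z],[cx-half,cy+half,z]])
    H=cv2.getPerspectiveTransform(np.float32([[0,0],[n,0],[n,n],[0,n]]),proj(d,w).astype(np.float32))
    return cv2.warpPerspective(d["img"],H,(n,n),flags=cv2.INTER_CUBIC|cv2.WARP_INVERSE_MAP)
E
python3 - <<'E'
from h import *
k=0.7
for n in ("top","scene"):
    np.savez(n+"1.npz",**avg(n))
d=dict(np.load("top1.npz")); px=lambda u,v:np.array([u,v])*k
ob=dict(compact=((617,312),34),mini=((144,300),34),square=((221,238),34),round=((535,384),30),pm=((359,208),41),pc=((429,202),41),ps=((366,306),41),pr=((436,302),41))
t=[]
for n,(uv,z) in ob.items():
    w=ray(d,px(*uv),z)[0]; print(n,w.round(0)); im=rectify(d,w[0],w[1],z,75,1.33)
    im=cv2.resize(np.clip(im*1.7,0,255),(200,200)); cv2.circle(im,(100,100),1,(255,0,0),-1); t.append(im)
M=np.vstack([np.hstack(t[:4]),np.hstack(t[4:])])
cv2.imwrite("pics/tiles.png",M[...,::-1])
E
```

```text
compact [ 482. -400.   34.]
mini [482. 404.  34.]
square [591. 279.  34.]
round [ 356. -262.   30.]
pm [648.  45.  41.]
pc [662. -74.  41.]
ps [481.  29.  41.]
pr [491. -89.  41.][ WARN:0@18.319] global loadsave.cpp:1063 imwrite_ Unsupported depth image for selected encoder is fallbacked to CV_8U.
```

View pics/tiles.png

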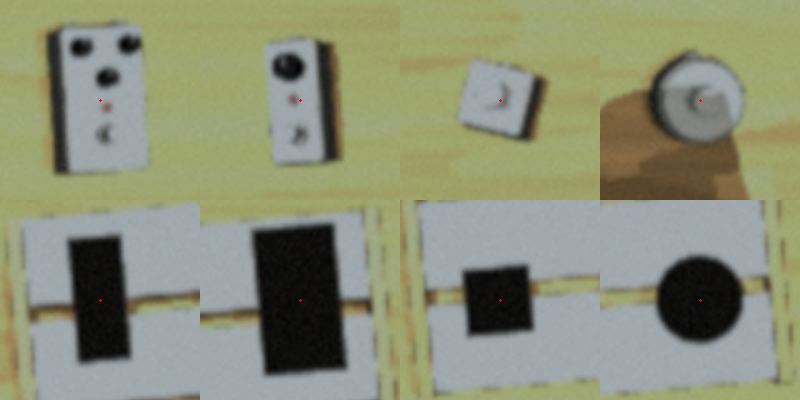

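Bird's-eye tiles: the pedal tops show bright against dark sides and the patches are clean black. Measuring each with masks and minAreaRect, and looking at the square pedal's jack side in the scene view.

```bash
cat >> h.py <<'E'
def measure(d,kind,cx,cy,z,half=75,s=4):
    im=np.clip(rectify(d,cx,cy,z,half,s),0,255).astype(np.uint8)
    r,g,b=[im[...,i].astype(int) for i in range(3)]
    if kind=="patch": m=(im.max(2)<52)
    else: m=(b>70)&(r-b<15)   # grey, lit (yellow wood has r>>b)
    m=m.astype(np.uint8)*255; 
    m=cv2.morphologyEx(m,cv2.MORPH_OPEN,np.ones((3*s,3*s)))
    cs,_=cv2.findContours(m,cv2.RETR_EXTERNAL,cv2.CHAIN_APPROX_NONE)
    cs=[c for c in cs if cv2.contourArea(c)>800*s*s]
    c=min(cs,key=lambda c:np.hypot(*(c.mean((0,1))-half*s)))
    (u,v),(w,h),a=cv2.minAreaRect(c)
    # bring to h = side nearest vertical (+x); yaw ccw about +z
    if a>45: a-=90; w,h=h,w
    (cu,cv_),cr=cv2.minEnclosingCircle(c)
    f=lambda u,v:np.array([cx+half-v/s,cy+half-u/s])
    return f(u,v).round(1),round(w/s,1),round(h/s,1),round(-a,1),f(cu,cv_).round(1),round(2*cr/s,1),m
E
python3 - <<'E'
from h import *
d=dict(np.load("top1.npz")); t=[]
L=[("ped",482,-400,34),("ped",482,404,34),("ped",591,279,34),("ped",356,-262,32),("patch",648,45,41),("patch",662,-74,41),("patch",481,29,41),("patch",491,-89,41)]
for a in L:
    try: r=measure(d,*a); print(a,*r[:6]); t.append(cv2.resize(r[6],(100,100)))
    except Exception as e: print(a,e)
e=dict(np.load("scene1.npz")); c=[]
for z,(x,y) in ((0,(591,279)),(0,(356,-262)),(34,(482,-400)),(34,(482,404))):
    u,v=proj(e,[x,y,20])[0]; q=cv2.getRectSubPix(e["img"],(50,50),(u,v)); c.append(cv2.resize(q,(200,200),interpolation=cv2.INTER_CUBIC)*1.7)
I=np.vstack([cv2.merge([np.hstack(t)]*3) if len(t)==8 else np.zeros((100,800,3)),np.hstack(c)])
cv2.imwrite("pics/m.png",np.clip(I,0,255).astype(np.uint8)[...,::-1])
E
```

```text
('ped', 482, -400, 34) [ 483.8 -404.3] 61.6 112.3 3.8 [ 483.7 -404.8] 122.2
('ped', 482, 404, 34) [481.8 409.7] 39.4 94.1 4.4 [481.2 409.9] 98.1
('ped', 591, 279, 34) [594.9 282.9] 48.9 52.1 -13.8 [594.1 283.1] 65.3
('ped', 356, -262, 32) [ 358.6 -264.5] 57.9 57.4 20.6 [ 358.1 -264.8] 63.2
('patch', 648, 45, 41) [649.   47.8] 45.9 92.6 6.1 [649.2  46.4] 98.1
('patch', 662, -74, 41) [662.6 -73.2] 67.1 109.5 5.1 [662.2 -73.4] 123.0
('patch', 481, 29, 41) [480.9  30.1] 51.0 49.2 5.8 [480.9  30.5] 66.5
('patch', 491, -89, 41) [491.6 -88.9] 64.6 64.5 -33.7 [492.3 -89.1] 66.5
```

View pics/m.png

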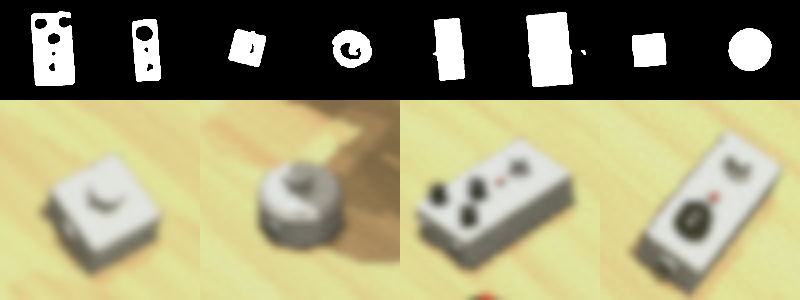

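Pedal and patch poses are mostly good. The jacks face +x, so gripping across y is clear. The slat-gap shadow widens the oblong patches, so I'll clean the masks with a larger opening and fit all four patches jointly to the known 120/145 grid.

```bash
sed -i 's/MORPH_OPEN,np.ones((3\*s,3\*s))/MORPH_OPEN,np.ones(((16 if kind=="patch" else 3)*s,)*2)/' h.py
cat >> h.py <<'E'
from scipy.spatial.transform import Rotation as Rn
def plan(x,y,z,yaw):
    "offset from the measured pose in tool axes; yaw=pedal x axis angle (deg), jaws across pedal y"
    s=arm.get_state(); R=Rn.from_quat(s["ee_rot"]).as_matrix(); c,n=np.cos(np.radians(yaw)),np.sin(np.radians(yaw))
    best=None
    for g in (1,-1):
        yt=np.array([0,0,-1.]); zt=g*np.array([-n,c,0]); T=np.c_[np.cross(yt,zt),yt,zt]
        rv=np.degrees(Rn.from_matrix(R.T@T).as_rotvec())
        if best is None or np.linalg.norm(rv)<np.linalg.norm(best): best=rv
    print("t",round(s["time_s"],2),"pos",s["ee_pos"].round(1),"F",s["ft_force"].round(1),"g",round(s["grip_width"],3),"j6",s["joint_pos"][5].round(2))
    print("shift",(R.T@(np.array([x,y,z])-s["ee_pos"])).round(1),"rot",best.round(2))
    print("tool axes in world (cols)\n",R.round(3))
E
python3 - <<'E'
from h import *
d=dict(np.load("top1.npz"))
P=[]
for a in [("patch",491.6,-89,41),("patch",481,30,41),("patch",662,-74,41),("patch",649,47,41)]:
    r=measure(d,*a); print(*r[:6]); P.append(r[0])
P=np.array(P); B=np.array([[0,0],[0,120],[172,0],[145+24.5,120]])
r,_=Rn.align_vectors(np.c_[P-P.mean(0),np.zeros(4)],np.c_[B-B.mean(0),np.zeros(4)])
A=r.as_matrix()[:2,:2]; F=(B-B.mean(0))@A.T+P.mean(0)
print("yaw",np.degrees(np.arctan2(A[1,0],A[0,0])),"fit\n",F.round(1),"\nres",(P-F).round(1))
print("cam",(-d["R"].T@d["t"]).round(0))
for n,p in dict(c=(483.8,-404.3,34),m=(481.8,409.7,34),s=(594.9,282.9,34)).items(): print(n,measure(d,"ped",*p)[:6])
# round: silhouette and scene check
im=np.clip(rectify(d,358,-264,30,60,4),0,255).astype(int); m=((im[...,0]-im[...,2])<15).astype(np.uint8)*255
m=cv2.morphologyEx(m,cv2.MORPH_OPEN,np.ones((40,40))); m=cv2.morphologyEx(m,cv2.MORPH_CLOSE,np.ones((20,20)))
c=max(cv2.findContours(m,0,1)[0],key=cv2.contourArea).reshape(-1,2); X=418-c[:,1]/4; Y=-204-c[:,0]/4
print("round silh x",X.min(),X.max(),"y",Y.min(),Y.max())
plan(483.8,-404.3,130,3.8)
E
```

```text
[491.6 -88.9] 63.2 62.0 -0.0 [492.2 -89. ] 66.0
[480.9  30.2] 50.6 49.1 5.1 [480.9  30.5] 66.5
[662.6 -73.8] 62.9 109.7 4.3 [662.4 -73.6] 122.8
[649.2  45.6] 41.1 91.9 3.9 [649.2  46.2] 97.9
yaw 5.148256619692692 fit
 [[491.4 -89.1]
 [480.7  30.4]
 [662.7 -73.7]
 [649.5  45.6]] 
res [[ 0.2  0.2]
 [ 0.2 -0.2]
 [-0.1 -0.1]
 [-0.3  0. ]]
cam [ 415.   14. 1196.]
c (array([ 483.8, -404.3]), 61.6, 112.2, 4.0, array([ 483.7, -404.7]), 122.2)
m (array([481.8, 409.7]), 39.4, 94.3, 4.4, array([481.3, 409.8]), 98.1)
s (array([594.9, 282.8]), 49.0, 52.0, -13.8, array([594. , 283.1]), 65.3)
round silh x 323.5 391.25 y -295.0 -224.0
t 0.7 pos [ 241.1 -494.3  231.3] F [ 0.2 -0.1  0.4] g 1.0 j6 -0.22
shift [-257.6  101.3   25.5] rot [-0.  22.2  0. ]
tool axes in world (cols)
 [[-0.899 -0.     0.438]
 [-0.438 -0.    -0.899]
 [ 0.    -1.     0.   ]]
```

The patch grid fits with residuals ≤0.3 mm and a board yaw of 5.1°. I'll start with the compact pedal.

Request:
carry_out --moves '[{"ry":10,"x":-50,"y":20,"z":5,"fingers":1},{"ry":20,"x":-100,"y":40,"z":10,"fingers":1},{"ry":22.2,"x":-150,"y":60,"z":15,"fingers":1},{"ry":22.2,"x":-200,"y":80,"z":20,"fingers":1},{"ry":22.2,"x":-257,"y":110,"z":25.8,"fingers":1},{"ry":22.2,"x":-257,"y":150,"z":25.8,"fingers":1},{"ry":22.2,"x":-257,"y":150,"z":25.8,"fingers":1},{"ry":22.2,"x":-257,"y":150,"z":25.8,"fingers":1}]' --grip_force 40

```text
schema error: expected keys rx, ry, rz, x, y, z, fingers
```

```bash
python3 - <<'E'
from h import *
plan(483.3,-404.4,-1,4)
E
```

```text
t 0.7 pos [ 241.1 -494.3  231.3] F [ 0.2 -0.1  0.4] g 1.0 j6 -0.22
shift [-257.1  232.3   25.3] rot [-0. 22.  0.]
tool axes in world (cols)
 [[-0.899 -0.     0.438]
 [-0.438 -0.    -0.899]
 [ 0.    -1.     0.   ]]
```

All keys are required.

Request:
carry_out --moves '[{"rx":0,"ry":10,"rz":0,"x":-50,"y":20,"z":5,"fingers":1},{"rx":0,"ry":20,"rz":0,"x":-100,"y":40,"z":10,"fingers":1},{"rx":0,"ry":22,"rz":0,"x":-150,"y":60,"z":15,"fingers":1},{"rx":0,"ry":22,"rz":0,"x":-200,"y":80,"z":20,"fingers":1},{"rx":0,"ry":22,"rz":0,"x":-257,"y":110,"z":25.5,"fingers":1},{"rx":0,"ry":22,"rz":0,"x":-257,"y":150,"z":25.5,"fingers":1},{"rx":0,"ry":22,"rz":0,"x":-257,"y":150,"z":25.5,"fingers":1},{"rx":0,"ry":22,"rz":0,"x":-257,"y":150,"z":25.5,"fingers":1}]' --grip_force 40

```text
time_s: 1.7
ee_pos: [483.3, -405.5, 83.0]
ee_rot: [0.024, -0.706, 0.707, -0.025]
ft_force: [-0.1, -0.0, -0.2]
grip_width: 1.001
```

```bash
python3 - <<'E'
from h import *
plan(483.3,-404.4,-1,4)
d=avg("scene",3)
u,v=proj(d,[483,-404,40])[0]; q=cv2.getRectSubPix(d["img"],(140,105),(u,v-10))
cv2.imwrite("pics/c1.png",np.clip(cv2.resize(q,(560,420),interpolation=cv2.INTER_CUBIC)*1.7,0,255).astype(np.uint8)[...,::-1])
E
```

```text
t 1.7 pos [ 483.3 -405.5   83. ] F [-0.1 -0.  -0.2] g 1.001 j6 0.62
shift [ 0.  84.  -1.3] rot [-0.1  -0.04 -0.07]
tool axes in world (cols)
 [[-0.998  0.001  0.069]
 [-0.069 -0.002 -0.998]
 [-0.001 -1.     0.002]]
```

View pics/c1.png

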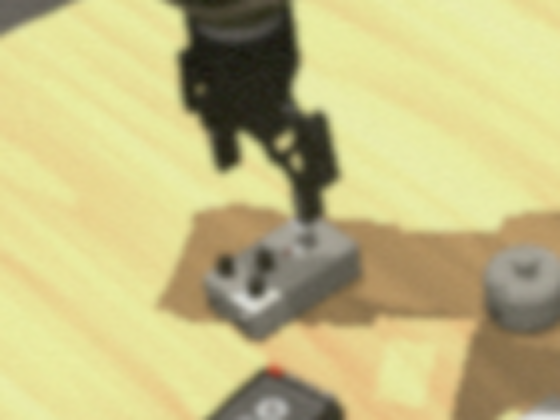

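The gripper straddles the pedal, with the jaws across its width. I'll descend, close and lift slightly.

Request:
carry_out --moves '[{"rx":0,"ry":0,"rz":0,"x":0,"y":25,"z":0,"fingers":1},{"rx":0,"ry":0,"rz":0,"x":0,"y":50,"z":0,"fingers":1},{"rx":0,"ry":0,"rz":0,"x":0,"y":70,"z":0,"fingers":1},{"rx":0,"ry":0,"rz":0,"x":0,"y":82,"z":0,"fingers":1},{"rx":0,"ry":0,"rz":0,"x":0,"y":82,"z":0,"fingers":1},{"rx":0,"ry":0,"rz":0,"x":0,"y":82,"z":0,"fingers":0.8},{"rx":0,"ry":0,"rz":0,"x":0,"y":82,"z":0,"fingers":0.6},{"rx":0,"ry":0,"rz":0,"x":0,"y":82,"z":0,"fingers":0.5},{"rx":0,"ry":0,"rz":0,"x":0,"y":82,"z":0,"fingers":0.5},{"rx":0,"ry":0,"rz":0,"x":0,"y":82,"z":0,"fingers":0.5}]' --grip_force 40

```text
time_s: 3.1
ee_pos: [483.7, -404.9, 0.5]
ee_rot: [0.024, -0.706, 0.707, -0.025]
ft_force: [0.0, 1.2, 7.1]
grip_width: 0.719
```

Request:
carry_out --moves '[{"rx":0,"ry":0,"rz":0,"x":0,"y":0,"z":0,"fingers":0.5},{"rx":0,"ry":0,"rz":0,"x":0,"y":-10,"z":0,"fingers":0.5},{"rx":0,"ry":0,"rz":0,"x":0,"y":-50,"z":0,"fingers":0.5},{"rx":0,"ry":0,"rz":0,"x":0,"y":-100,"z":0,"fingers":0.5},{"rx":0,"ry":0,"rz":0,"x":0,"y":-130,"z":0,"fingers":0.5},{"rx":0,"ry":0,"rz":0,"x":0,"y":-130,"z":0,"fingers":0.5},{"rx":0,"ry":0,"rz":0,"x":0,"y":-130,"z":0,"fingers":0.5}]'

```text
time_s: 3.98
ee_pos: [482.7, -403.9, 127.6]
ee_rot: [-0.025, 0.708, -0.706, 0.024]
ft_force: [0.6, 0.5, -2.7]
grip_width: 0.718
```

```bash
python3 - <<'E'
from h import *
plan(662.7+.2,-73.7-.5,130,5.15)
d=avg("scene",3)
u,v=proj(d,[483,-404,130])[0]; q=cv2.getRectSubPix(d["img"],(140,105),(u,v-10))
cv2.imwrite("pics/c2.png",np.clip(cv2.resize(q,(560,420),interpolation=cv2.INTER_CUBIC)*1.7,0,255).astype(np.uint8)[...,::-1])
E
```

```text
t 3.98 pos [ 482.7 -403.9  127.6] F [ 0.6  0.5 -2.7] g 0.718 j6 0.62
shift [-202.8   -2.  -316.3] rot [ 0.14 -1.15  0.1 ]
tool axes in world (cols)
 [[-0.998 -0.002  0.07 ]
 [-0.07   0.002 -0.998]
 [ 0.002 -1.    -0.002]]
```

View pics/c2.png

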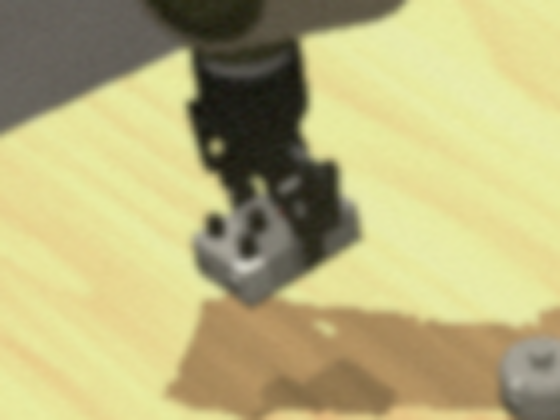

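Held level. Carrying it above its patch.

Request:
carry_out --moves '[{"rx":0,"ry":0,"rz":0,"x":-15,"y":0,"z":-23,"fingers":0.5},{"rx":0,"ry":0,"rz":0,"x":-45,"y":0,"z":-70,"fingers":0.5},{"rx":0,"ry":-1.15,"rz":0,"x":-75,"y":0,"z":-117,"fingers":0.5},{"rx":0,"ry":-1.15,"rz":0,"x":-105,"y":0,"z":-164,"fingers":0.5},{"rx":0,"ry":-1.15,"rz":0,"x":-135,"y":0,"z":-211,"fingers":0.5},{"rx":0,"ry":-1.15,"rz":0,"x":-165,"y":0,"z":-258,"fingers":0.5},{"rx":0,"ry":-1.15,"rz":0,"x":-190,"y":0,"z":-300,"fingers":0.5},{"rx":0,"ry":-1.15,"rz":0,"x":-202.5,"y":0,"z":-317.7,"fingers":0.5},{"rx":0,"ry":-1.15,"rz":0,"x":-202.5,"y":30,"z":-317.7,"fingers":0.5},{"rx":0,"ry":-1.15,"rz":0,"x":-202.5,"y":60,"z":-317.7,"fingers":0.5},{"rx":0,"ry":-1.15,"rz":0,"x":-202.5,"y":70,"z":-317.7,"fingers":0.5},{"rx":0,"ry":-1.15,"rz":0,"x":-202.5,"y":70,"z":-317.7,"fingers":0.5}]'

```text
time_s: 5.62
ee_pos: [663.0, -74.0, 59.0]
ee_rot: [-0.032, 0.706, -0.706, 0.031]
ft_force: [-0.4, 0.5, -2.1]
grip_width: 0.717
```

```bash
python3 - <<'E'
from h import *
plan(663.1,-73.7,41,5.15)
for n in ("top","scene"):
    d=avg(n,3); q=cv2.getRectSubPix(d["img"],(130,130),tuple(proj(d,[640,-74,50])[0]))
    cv2.imwrite(f"pics/c3{n}.png",np.clip(cv2.resize(q,(400,400),interpolation=cv2.INTER_CUBIC)*1.7,0,255).astype(np.uint8)[...,::-1])
cv2.imwrite("pics/c3.png",np.hstack([cv2.imread("pics/c3top.png"),cv2.imread("pics/c3scene.png")]))
E
```

```text
t 5.62 pos [663. -74.  59.] F [-0.4  0.5 -2.1] g 0.717 j6 1.19
shift [-0.1 18.  -0.3] rot [ 0.02 -0.04  0.05]
tool axes in world (cols)
 [[-0.996 -0.001  0.089]
 [-0.089  0.    -0.996]
 [ 0.001 -1.    -0.   ]]
```

View pics/c3.png

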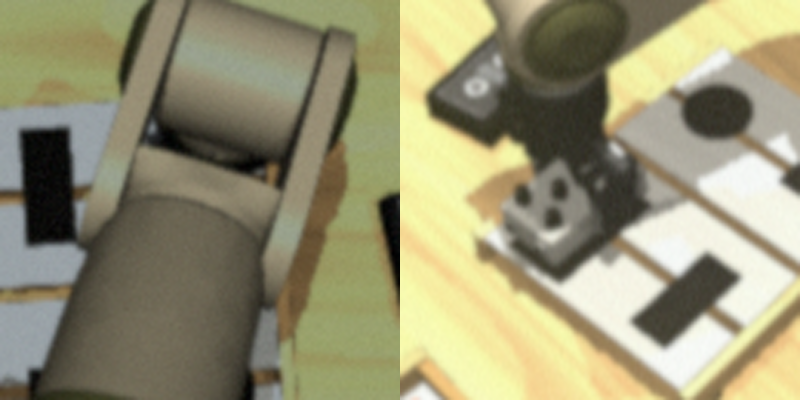

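The top view is occluded, but the scene view shows the pedal level over its patch with the knobs to the rear. Lowering slowly.

Request:
carry_out --moves '[{"rx":0,"ry":0,"rz":0,"x":0,"y":6,"z":0,"fingers":0.5},{"rx":0,"ry":0,"rz":0,"x":0,"y":11,"z":0,"fingers":0.5},{"rx":0,"ry":0,"rz":0,"x":0,"y":14,"z":0,"fingers":0.5},{"rx":0,"ry":0,"rz":0,"x":0,"y":15.5,"z":0,"fingers":0.5},{"rx":0,"ry":0,"rz":0,"x":0,"y":17,"z":0,"fingers":0.5},{"rx":0,"ry":0,"rz":0,"x":0,"y":17.5,"z":0,"fingers":0.5},{"rx":0,"ry":0,"rz":0,"x":0,"y":17.5,"z":0,"fingers":0.5}]'

```text
time_s: 6.8
ee_pos: [663.2, -73.5, 41.9]
ee_rot: [0.032, -0.706, 0.706, -0.032]
ft_force: [-0.3, 0.2, -4.7]
grip_width: 0.718
```

Request:
carry_out --moves '[{"rx":0,"ry":0,"rz":0,"x":0,"y":0.5,"z":0,"fingers":0.5},{"rx":0,"ry":0,"rz":0,"x":0,"y":1,"z":0,"fingers":0.5},{"rx":0,"ry":0,"rz":0,"x":0,"y":1,"z":0,"fingers":0.5}]'

```text
time_s: 7.18
ee_pos: [663.2, -73.6, 41.6]
ee_rot: [0.032, -0.706, 0.707, -0.032]
ft_force: [-2.8, 0.2, 4.3]
grip_width: 0.719
```

Contact is gentle (about 7 N change). Opening gradually, rising and checking.

Request:
carry_out --moves '[{"rx":0,"ry":0,"rz":0,"x":0,"y":0,"z":0,"fingers":0.76},{"rx":0,"ry":0,"rz":0,"x":0,"y":0,"z":0,"fingers":0.85},{"rx":0,"ry":0,"rz":0,"x":0,"y":0,"z":0,"fingers":1},{"rx":0,"ry":0,"rz":0,"x":0,"y":0,"z":0,"fingers":1},{"rx":0,"ry":0,"rz":0,"x":0,"y":-20,"z":0,"fingers":1},{"rx":0,"ry":0,"rz":0,"x":0,"y":-60,"z":0,"fingers":1},{"rx":0,"ry":0,"rz":0,"x":0,"y":-110,"z":0,"fingers":1},{"rx":0,"ry":0,"rz":0,"x":40,"y":-110,"z":40,"fingers":1},{"rx":0,"ry":0,"rz":0,"x":80,"y":-110,"z":85,"fingers":1},{"rx":0,"ry":0,"rz":0,"x":130,"y":-110,"z":120,"fingers":1},{"rx":0,"ry":0,"rz":0,"x":180,"y":-110,"z":150,"fingers":1},{"rx":0,"ry":0,"rz":0,"x":220,"y":-110,"z":180,"fingers":1}]'

```text
time_s: 8.68
ee_pos: [458.4, -273.5, 151.1]
ee_rot: [0.032, -0.706, 0.706, -0.032]
ft_force: [1.0, -1.3, -0.9]
grip_width: 1.001
```

```bash
python3 - <<'E'
from h import *
d=avg("top",6); np.savez("top2.npz",**d)
r=measure(d,"ped",662.7,-73.7,75); print(r[:6])
im=rectify(d,655,-74,75,75,2.6); cv2.imwrite("pics/c4.png",np.hstack([np.clip(im*1.7,0,255).astype(np.uint8)[...,::-1],cv2.cvtColor(cv2.resize(r[6],im.shape[1::-1]),8)]))
plan(357,-263,110,10)
E
```

```text
(array([654.1, -63.7]), 130.0, 132.2, -0.0, array([649.2, -63.7]), 178.6)
t 8.97 pos [ 460.8 -272.   150.9] F [ 0.3 -0.1 -0.5] g 1.0 j6 0.73
shift [102.6  40.9 -18.4] rot [-0.01 -4.81 -0.02]
tool axes in world (cols)
 [[-0.996  0.     0.091]
 [-0.091 -0.    -0.996]
 [-0.    -1.     0.   ]]
```

View pics/c4.png

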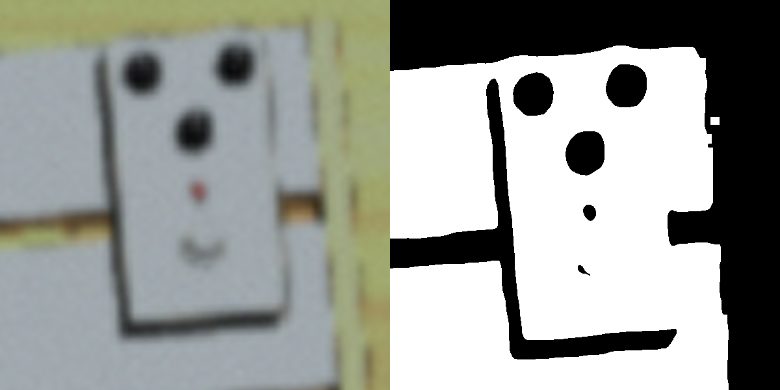

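The compact pedal is on its patch with knobs to the rear; the mask merges with the slats, so I'll check its edges with per-row gradient line fits, using the same method on the bare patch as reference.

```bash
cat >> h.py <<'E'
def edge(d,p,q,z,pol,reach=7,n=60):
    """sub-pixel edge near world segment p->q on plane z; pol=+1: brighter to the left of p->q. returns mid offset to the left (mm), angle error (deg), robust"""
    p,q=np.array(p,float),np.array(q,float); L=np.linalg.norm(q-p); t=(q-p)/L; nn=np.array([-t[1],t[0]])
    a=np.linspace(.08,.92,n); o=np.arange(-reach,reach+.01,.25)
    W=p+a[:,None,None]*L*t+o[None,:,None]*nn
    uv=proj(d,np.c_[W.reshape(-1,2),np.full(W.size//2,z)]).astype(np.float32).reshape(n,len(o),2)
    g=cv2.remap(d["img"].min(2),uv[...,0],uv[...,1],cv2.INTER_CUBIC)
    g=cv2.GaussianBlur(g,(5,1),0); D=pol*np.gradient(g,axis=1); D[D<0]=0
    D=np.where(D>0.5*D.max(1,keepdims=True),D,0); off=(D*o).sum(1)/D.sum(1); s=a*L
    k=np.ones(n,bool)
    for _ in range(4):
        c=np.polyfit(s[k]-L/2,off[k],1); r=off-np.polyval(c,s-L/2); k=abs(r)<max(1,2*r[k].std())
    return round(c[1],2),round(np.degrees(c[0]),2),int(k.sum())
def box(d,cx,cy,yaw,lx,ly,z,pol,reach=7):
    "edges of a rectangle; reports offsets along box axes of each side from nominal. pol: left,right,front,rear brightness outside"
    c,s=np.cos(np.radians(yaw)),np.sin(np.radians(yaw)); f=lambda a,b:(cx+a*c-b*s,cy+a*s+b*c)
    hx,hy=lx/2,ly/2
    E=dict(left=(f(-hx,hy),f(hx,hy)),right=(f(hx,-hy),f(-hx,-hy)),rear=(f(hx,hy),f(hx,-hy)),front=(f(-hx,-hy),f(-hx,hy)))
    for (k,(a,b)),pl in zip(E.items(),pol): print("  ",k,edge(d,a,b,z,pl,reach))
E
python3 - <<'E'
from h import *
a=dict(np.load("top1.npz")); b=dict(np.load("top2.npz"))
print("patch"); box(a,662.7,-73.7,5.15,110,62,41,(1,1,1,1))
print("patch mini"); box(a,649.5,45.6,5.15,93,40,41,(1,1,1,1))
print("patch sq"); box(a,480.7,30.4,5.15,50,50,41,(1,1,1,1))
print("pedal placed"); box(b,662.7,-73.7,5.15,110,62,75,(-1,-1,-1,-1))
print("bench compact"); box(a,483.3,-404.4,4,110,62,34,(-1,-1,-1,-1))
print("bench mini"); box(a,481.5,409.7,4.4,93,40,34,(-1,-1,-1,-1))
print("bench sq"); box(a,594,283,-13.8,50,50,34,(-1,-1,-1,-1))
E
```

```text
patch
   left (np.float64(0.3), np.float64(-0.09), 60)
   right (np.float64(-0.83), np.float64(0.33), 59)
   rear (np.float64(-0.22), np.float64(0.15), 60)
   front (np.float64(-0.46), np.float64(-0.14), 60)
patch mini
   left (np.float64(-0.02), np.float64(-0.08), 60)
   right (np.float64(-0.55), np.float64(0.15), 58)
   rear (np.float64(-0.34), np.float64(-0.07), 60)
   front (np.float64(-0.33), np.float64(0.12), 60)
patch sq
   left (np.float64(-0.29), np.float64(0.29), 60)
   right (np.float64(-0.45), np.float64(0.22), 50)
   rear (np.float64(-0.27), np.float64(0.24), 60)
   front (np.float64(-0.95), np.float64(0.29), 60)
pedal placed
   left (np.float64(-1.41), np.float64(-0.02), 60)h.py:56: RuntimeWarning: invalid value encountered in divide
  D=np.where(D>0.5*D.max(1,keepdims=True),D,0); off=(D*o).sum(1)/D.sum(1); s=a*L
Traceback (most recent call last):
  File "h.py", line 66, in box
    for (k,(a,b)),pl in zip(E.items(),pol): print("  ",k,edge(d,a,b,z,pl,reach))
                                                         ~~~~^^^^^^^^^^^^^^^^^^
  File "h.py", line 59, in edge
    c=np.polyfit(s[k]-L/2,off[k],1); r=off-np.polyval(c,s-L/2); k=abs(r)<max(1,2*r[k].std())
TypeError: expected non-empty vector for x
```

```bash
sed -i 's/\.sum(1)\/D\.sum(1); s=a\*L/.sum(1)\/(D.sum(1)+1e-9); s=a*L/; s/return round(c\[1\],2),round(np.degrees(c\[0\]),2)/return float(round(c[1],2)),float(round(np.degrees(c[0]),2))/' h.py
python3 - <<'E'
from h import *
a=dict(np.load("top1.npz")); b=dict(np.load("top2.npz"))
print("pedal placed"); box(b,662.7,-73.7,5.15,110,62,75,(-1,-1,-1,-1),5)
print("bench compact"); box(a,483.3,-404.4,4,110,62,34,(-1,-1,-1,-1))
print("bench mini"); box(a,481.5,409.7,4.4,93,40,34,(-1,-1,-1,-1))
print("bench sq"); box(a,594,283,-13.8,50,50,34,(-1,-1,-1,-1))
E
```

```text
pedal placed
   left (-1.41, -0.02, 60)
   right (-1.06, -0.38, 55)
   rear (0.04, -0.29, 57)
   front (-0.62, -0.1, 60)
bench compact
   left (0.38, -0.51, 60)
   right (-1.58, -0.41, 55)
   rear (-0.83, -0.17, 55)
   front (-0.98, -0.8, 60)
bench mini
   left (-1.18, 0.63, 55)
   right (0.19, 0.2, 60)
   rear (-0.97, 1.9, 60)
   front (-0.91, -1.17, 60)
bench sq
   left (-1.05, -0.17, 60)
   right (-0.1, -0.36, 60)
   rear (-1.16, -0.31, 56)
   front (-0.72, 0.04, 60)
```

The compact pedal is centred to about 0.3 mm and square to about 0.3°. Next is the round pedal.

Request:
carry_out --moves '[{"rx":0,"ry":-4.8,"rz":0,"x":50,"y":30,"z":-9,"fingers":1},{"rx":0,"ry":-4.8,"rz":0,"x":90,"y":60,"z":-16,"fingers":1},{"rx":0,"ry":-4.8,"rz":0,"x":102.6,"y":75,"z":-18.4,"fingers":1},{"rx":0,"ry":-4.8,"rz":0,"x":102.6,"y":75,"z":-18.4,"fingers":1},{"rx":0,"ry":-4.8,"rz":0,"x":102.6,"y":100,"z":-18.4,"fingers":1},{"rx":0,"ry":-4.8,"rz":0,"x":102.6,"y":130,"z":-18.4,"fingers":1},{"rx":0,"ry":-4.8,"rz":0,"x":102.6,"y":152,"z":-18.4,"fingers":1},{"rx":0,"ry":-4.8,"rz":0,"x":102.6,"y":152,"z":-18.4,"fingers":1},{"rx":0,"ry":-4.8,"rz":0,"x":102.6,"y":152,"z":-18.4,"fingers":0.9},{"rx":0,"ry":-4.8,"rz":0,"x":102.6,"y":152,"z":-18.4,"fingers":0.8},{"rx":0,"ry":-4.8,"rz":0,"x":102.6,"y":152,"z":-18.4,"fingers":0.6},{"rx":0,"ry":-4.8,"rz":0,"x":102.6,"y":152,"z":-18.4,"fingers":0.55}]'

```text
time_s: 10.48
ee_pos: [356.8, -263.5, 0.1]
ee_rot: [0.061, -0.704, 0.705, -0.062]
ft_force: [0.3, 3.1, 11.5]
grip_width: 0.765
```

Request:
carry_out --moves '[{"rx":0,"ry":0,"rz":0,"x":0,"y":0,"z":0,"fingers":0.5},{"rx":0,"ry":0,"rz":0,"x":0,"y":0,"z":0,"fingers":0.5},{"rx":0,"ry":0,"rz":0,"x":0,"y":-10,"z":0,"fingers":0.5},{"rx":0,"ry":0,"rz":0,"x":0,"y":-50,"z":0,"fingers":0.5},{"rx":0,"ry":0,"rz":0,"x":0,"y":-100,"z":0,"fingers":0.5},{"rx":0,"ry":0,"rz":0,"x":0,"y":-130,"z":0,"fingers":0.5},{"rx":0,"ry":0,"rz":0,"x":0,"y":-130,"z":0,"fingers":0.5},{"rx":0,"ry":0,"rz":0,"x":0,"y":-130,"z":0,"fingers":0.5}]'

```text
time_s: 11.48
ee_pos: [355.9, -262.9, 128.1]
ee_rot: [-0.062, 0.705, -0.704, 0.061]
ft_force: [-0.5, 0.6, -3.3]
grip_width: 0.761
```

```bash
python3 - <<'E'
from h import *
import time
plan(491.4,-89.1,60,5.15)
d=avg("scene",3); plan(491.4,-89.1,60,5.15)
q=cv2.getRectSubPix(d["img"],(140,105),tuple(proj(d,[357,-263,130])[0]))
cv2.imwrite("pics/r1.png",np.clip(cv2.resize(q,(560,420),interpolation=cv2.INTER_CUBIC)*1.7,0,255).astype(np.uint8)[...,::-1])
E
```

```text
t 11.47 pos [ 355.9 -262.9  128.1] F [-0.5  0.6 -3.3] g 0.761 j6 0.49
shift [-163.6   68.2 -147.7] rot [0.07 4.8  0.05]
tool axes in world (cols)
 [[-0.985 -0.001  0.173]
 [-0.173  0.001 -0.985]
 [ 0.001 -1.    -0.001]]
t 11.62 pos [ 355.9 -263.   127.7] F [ 0.2 -0.6 -2.4] g 0.759 j6 0.49
shift [-163.5   67.9 -147.7] rot [0.13 4.8  0.08]
tool axes in world (cols)
 [[-0.985 -0.002  0.173]
 [-0.173  0.002 -0.985]
 [ 0.001 -1.    -0.002]]
```

View pics/r1.png

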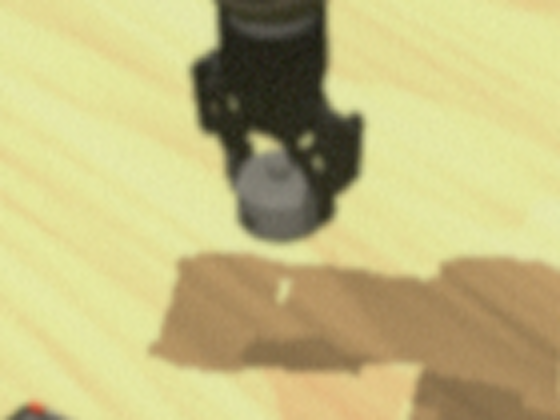

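Held upright. Carrying it to the round patch.

Request:
carry_out --moves '[{"rx":0,"ry":0,"rz":0,"x":-20,"y":0,"z":-18,"fingers":0.5},{"rx":0,"ry":2,"rz":0,"x":-55,"y":0,"z":-50,"fingers":0.5},{"rx":0,"ry":4.8,"rz":0,"x":-90,"y":0,"z":-82,"fingers":0.5},{"rx":0,"ry":4.8,"rz":0,"x":-125,"y":0,"z":-114,"fingers":0.5},{"rx":0,"ry":4.8,"rz":0,"x":-150,"y":0,"z":-136,"fingers":0.5},{"rx":0,"ry":4.8,"rz":0,"x":-162.6,"y":10,"z":-147.9,"fingers":0.5},{"rx":0,"ry":4.8,"rz":0,"x":-162.6,"y":40,"z":-147.9,"fingers":0.5},{"rx":0,"ry":4.8,"rz":0,"x":-162.6,"y":70,"z":-147.9,"fingers":0.5},{"rx":0,"ry":4.8,"rz":0,"x":-162.6,"y":80,"z":-147.9,"fingers":0.5},{"rx":0,"ry":4.8,"rz":0,"x":-162.6,"y":85,"z":-147.9,"fingers":0.5},{"rx":0,"ry":4.8,"rz":0,"x":-162.6,"y":87,"z":-147.9,"fingers":0.5},{"rx":0,"ry":4.8,"rz":0,"x":-162.6,"y":87,"z":-147.9,"fingers":0.5}]'

```text
time_s: 13.12
ee_pos: [491.2, -89.9, 42.4]
ee_rot: [0.031, -0.706, 0.707, -0.032]
ft_force: [-0.4, 0.2, -2.6]
grip_width: 0.759
```

Request:
carry_out --moves '[{"rx":0,"ry":0,"rz":0,"x":0,"y":0.5,"z":0,"fingers":0.5},{"rx":0,"ry":0,"rz":0,"x":0,"y":1,"z":0,"fingers":0.5},{"rx":0,"ry":0,"rz":0,"x":0,"y":1,"z":0,"fingers":0.5}]'

```text
time_s: 13.5
ee_pos: [491.1, -89.7, 41.2]
ee_rot: [0.032, -0.706, 0.707, -0.032]
ft_force: [-1.0, -0.7, 1.2]
grip_width: 0.76
```

Request:
carry_out --moves '[{"rx":0,"ry":0,"rz":0,"x":0,"y":0.5,"z":0,"fingers":0.5},{"rx":0,"ry":0,"rz":0,"x":0,"y":0.5,"z":0,"fingers":0.5}]'

```text
time_s: 13.75
ee_pos: [491.1, -89.7, 41.2]
ee_rot: [0.031, -0.706, 0.707, -0.032]
ft_force: [-3.1, 0.9, 8.9]
grip_width: 0.756
```

Request:
carry_out --moves '[{"rx":0,"ry":0,"rz":0,"x":0,"y":0,"z":0,"fingers":0.8},{"rx":0,"ry":0,"rz":0,"x":0,"y":0,"z":0,"fingers":0.88},{"rx":0,"ry":0,"rz":0,"x":0,"y":0,"z":0,"fingers":1},{"rx":0,"ry":0,"rz":0,"x":0,"y":0,"z":0,"fingers":1},{"rx":0,"ry":0,"rz":0,"x":0,"y":-20,"z":0,"fingers":1},{"rx":0,"ry":0,"rz":0,"x":0,"y":-60,"z":0,"fingers":1},{"rx":0,"ry":0,"rz":0,"x":0,"y":-110,"z":0,"fingers":1},{"rx":0,"ry":5,"rz":0,"x":0,"y":-110,"z":-50,"fingers":1},{"rx":0,"ry":15,"rz":0,"x":0,"y":-110,"z":-110,"fingers":1},{"rx":0,"ry":19,"rz":0,"x":-10,"y":-110,"z":-170,"fingers":1},{"rx":0,"ry":19,"rz":0,"x":-20,"y":-110,"z":-225,"fingers":1},{"rx":0,"ry":19,"rz":0,"x":-20,"y":-110,"z":-280,"fingers":1}]'

```text
time_s: 15.25
ee_pos: [485.8, 193.0, 150.3]
ee_rot: [0.085, 0.702, -0.702, -0.085]
ft_force: [0.4, -0.3, 0.4]
grip_width: 1.0
```

```bash
python3 - <<'E'
from h import *
d=avg("top",6); np.savez("top3.npz",**d)
im=rectify(d,500,-60,74,100,2); im2=rectify(d,500,282,34,100,2)
cv2.imwrite("pics/r2.png",np.clip(np.hstack([im,im2])*1.7,0,255).astype(np.uint8)[...,::-1])
plan(593.7,282.5,0,-14)
E
```

```text
t 15.55 pos [485.8 190.2 150.3] F [-0.1  0.7  0.3] g 0.998 j6 1.96
shift [ -82.6  150.2 -115.5] rot [-0.01  0.1   0.  ]
tool axes in world (cols)
 [[-0.971 -0.    -0.24 ]
 [ 0.24  -0.    -0.971]
 [ 0.    -1.     0.   ]]
```

View pics/r2.png

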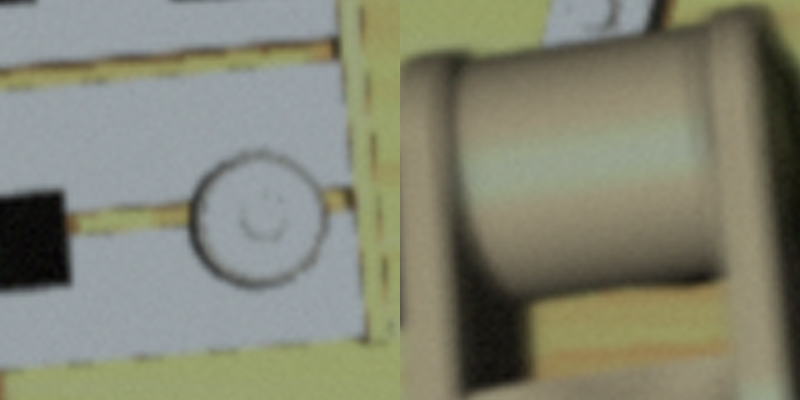

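The round pedal sits on its patch (ring centre about (259,219) in the left tile). A quick radial circle fit will quantify it against the patch.

```bash
cat >> h.py <<'E'
def circ(d,cx,cy,z,r0,r1,pol):
    "radial edge circle fit; pol=+1 brighter outside"
    th=np.radians(np.arange(0,360,4)); rr=np.arange(r0,r1,.25)
    X=cx+rr[None]*np.cos(th)[:,None]; Y=cy+rr[None]*np.sin(th)[:,None]
    uv=proj(d,np.c_[X.ravel(),Y.ravel(),np.full(X.size,z)]).astype(np.float32).reshape(*X.shape,2)
    g=cv2.GaussianBlur(cv2.remap(d["img"].min(2),uv[...,0],uv[...,1],cv2.INTER_CUBIC),(5,1),0)
    D=np.clip(pol*np.gradient(g,axis=1),0,None); D=np.where(D>.5*D.max(1,keepdims=True),D,0); r=(D*rr).sum(1)/(D.sum(1)+1e-9)
    k=np.ones(len(th),bool); A=np.c_[np.cos(th),np.sin(th),np.ones(len(th))]
    for _ in range(5):
        c=np.linalg.lstsq(A[k],r[k],rcond=None)[0]; e=r-A@c; k=abs(e)<max(.7,1.5*e[k].std())
    print("  centre",round(cx+c[0],2),round(cy+c[1],2),"r",round(c[2],2),"n",k.sum())
E
python3 - <<'E'
from h import *
a=dict(np.load("top1.npz")); b=dict(np.load("top3.npz"))
print("patch"); circ(a,491.4,-89.1,41,27,39,1)
for z in (71,74,77): print("pedal",z); circ(b,491,-89.5,z,25,36,-1)
E
```

```text
patch
  centre 491.82 -88.55 r 32.33 n 84
pedal 71
  centre 490.2 -89.11 r 29.74 n 64
pedal 74
  centre 489.97 -88.92 r 29.62 n 65
pedal 77
  centre 489.83 -88.62 r 29.54 n 66
```

```bash
python3 - <<'E'
from h import *
a=dict(np.load("top1.npz")); b=dict(np.load("top3.npz"))
for z in (30,36): print("bench",z); circ(a,357,-263,z,25,36,-1)
for dx,dy in ((0,0),(2,0)): print("outer"); circ(b,490+dx,-89.5,71,30,38,1)
def prof(d,cx,cy,z,ang):
    s=np.arange(-42,42.1,1); t=np.radians(ang)
    uv=proj(d,np.c_[cx+s*np.cos(t),cy+s*np.sin(t),np.full(len(s),z)]).astype(np.float32)
    g=np.mean([cv2.remap(d["img"].min(2),(uv[:,:1]+k*np.sin(t)*0+k*np.cos(t)),uv[:,1:]+k*np.sin(t),1)[:,0] for k in (-3,-1.5,0,1.5,3)],0)
    print(ang,"left/rear-neg side",list(zip(s[:20].astype(int),g[:20].astype(int))),"\n   pos",list(zip(s[-20:].astype(int),g[-20:].astype(int))))
prof(b,491.5,-89,71,0)
E
```

```text
bench 30
  centre 356.04 -262.9 r 30.1 n 63
bench 36
  centre 356.16 -261.72 r 29.77 n 67
outer
  centre 490.23 -89.02 r 35.18 n 72
outer
  centre 490.64 -89.0 r 35.09 n 68Traceback (most recent call last):
  File "<stdin>", line 10, in <module>
  File "<stdin>", line 8, in prof
cv2.error: OpenCV(4.12.0) /io/opencv/modules/imgproc/src/imgwarp.cpp:1821: error: (-215:Assertion failed) ((map1.type() == CV_32FC2 || map1.type() == CV_16SC2) && map2.empty()) || (map1.type() == CV_32FC1 && map2.type() == CV_32FC1) in function 'remap'
```

The circle fits agree that the pedal is about 1.3 mm short in x, so I'll mend that at the end. Now the square pedal.

Request:
carry_out --moves '[{"rx":0,"ry":0,"rz":0,"x":-40,"y":20,"z":-55,"fingers":1},{"rx":0,"ry":0,"rz":0,"x":-75,"y":50,"z":-105,"fingers":1},{"rx":0,"ry":0,"rz":0,"x":-82.6,"y":80,"z":-115.5,"fingers":1},{"rx":0,"ry":0,"rz":0,"x":-82.6,"y":85,"z":-115.5,"fingers":1},{"rx":0,"ry":0,"rz":0,"x":-82.6,"y":110,"z":-115.5,"fingers":1},{"rx":0,"ry":0,"rz":0,"x":-82.6,"y":135,"z":-115.5,"fingers":1},{"rx":0,"ry":0,"rz":0,"x":-82.6,"y":150,"z":-115.5,"fingers":0.9},{"rx":0,"ry":0,"rz":0,"x":-82.6,"y":150,"z":-115.5,"fingers":0.8},{"rx":0,"ry":0,"rz":0,"x":-82.6,"y":150,"z":-115.5,"fingers":0.7},{"rx":0,"ry":0,"rz":0,"x":-82.6,"y":150,"z":-115.5,"fingers":0.6},{"rx":0,"ry":0,"rz":0,"x":-82.6,"y":150,"z":-115.5,"fingers":0.45},{"rx":0,"ry":0,"rz":0,"x":-82.6,"y":150,"z":-115.5,"fingers":0.4}]'

```text
time_s: 17.05
ee_pos: [594.2, 283.7, 1.6]
ee_rot: [0.086, 0.702, -0.702, -0.084]
ft_force: [-1.1, 0.2, 7.0]
grip_width: 0.579
```

Request:
carry_out --moves '[{"rx":0,"ry":0,"rz":0,"x":0,"y":0,"z":0,"fingers":0.4},{"rx":0,"ry":0,"rz":0,"x":0,"y":0,"z":0,"fingers":0.4},{"rx":0,"ry":0,"rz":0,"x":0,"y":-10,"z":0,"fingers":0.4},{"rx":0,"ry":0,"rz":0,"x":0,"y":-50,"z":0,"fingers":0.4},{"rx":0,"ry":0,"rz":0,"x":0,"y":-100,"z":0,"fingers":0.4},{"rx":0,"ry":0,"rz":0,"x":0,"y":-130,"z":0,"fingers":0.4},{"rx":0,"ry":0,"rz":0,"x":0,"y":-130,"z":0,"fingers":0.4},{"rx":0,"ry":0,"rz":0,"x":0,"y":-130,"z":0,"fingers":0.4}]'

```text
time_s: 18.05
ee_pos: [592.7, 283.1, 128.7]
ee_rot: [-0.084, -0.702, 0.702, 0.086]
ft_force: [0.3, -0.3, -2.8]
grip_width: 0.577
```

```bash
python3 - <<'E'
from h import *
plan(480.7,30.4,60,5.15)
d=avg("scene",3)
q=cv2.getRectSubPix(d["img"],(140,105),tuple(proj(d,[594,282,130])[0]))
cv2.imwrite("pics/s1.png",np.clip(cv2.resize(q,(560,420),interpolation=cv2.INTER_CUBIC)*1.7,0,255).astype(np.uint8)[...,::-1])
E
```

```text
t 18.05 pos [592.7 283.1 128.7] F [ 0.3 -0.3 -2.8] g 0.577 j6 2.08
shift [ 48.1  69.2 272.1] rot [ -0.06 -19.     0.16]
tool axes in world (cols)
 [[-0.971 -0.003 -0.239]
 [ 0.239 -0.001 -0.971]
 [ 0.003 -1.     0.001]]
```

View pics/s1.png

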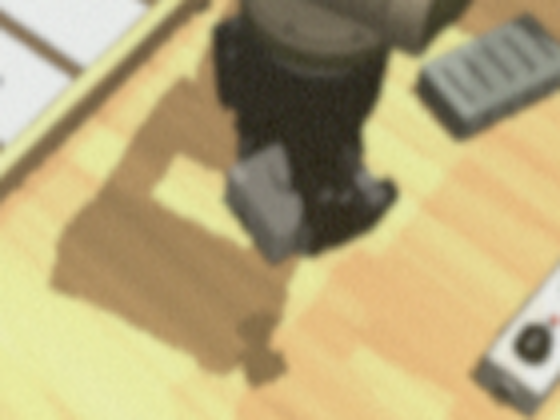

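The square pedal is held with its jack side free. Carrying it to its patch.

Request:
carry_out --moves '[{"rx":0,"ry":-2,"rz":0,"x":4,"y":0,"z":20,"fingers":0.4},{"rx":0,"ry":-7,"rz":0,"x":12,"y":0,"z":65,"fingers":0.4},{"rx":0,"ry":-13,"rz":0,"x":20,"y":0,"z":115,"fingers":0.4},{"rx":0,"ry":-19.1,"rz":0,"x":29,"y":0,"z":165,"fingers":0.4},{"rx":0,"ry":-19.1,"rz":0,"x":38,"y":0,"z":215,"fingers":0.4},{"rx":0,"ry":-19.1,"rz":0,"x":46,"y":5,"z":257,"fingers":0.4},{"rx":0,"ry":-19.1,"rz":0,"x":48.4,"y":25,"z":271.9,"fingers":0.4},{"rx":0,"ry":-19.1,"rz":0,"x":48.4,"y":55,"z":271.9,"fingers":0.4},{"rx":0,"ry":-19.1,"rz":0,"x":48.4,"y":75,"z":271.9,"fingers":0.4},{"rx":0,"ry":-19.1,"rz":0,"x":48.4,"y":83,"z":271.9,"fingers":0.4},{"rx":0,"ry":-19.1,"rz":0,"x":48.4,"y":87,"z":271.9,"fingers":0.4},{"rx":0,"ry":-19.1,"rz":0,"x":48.4,"y":87,"z":271.9,"fingers":0.4}]'

```text
time_s: 19.7
ee_pos: [481.7, 31.0, 43.6]
ee_rot: [0.032, -0.706, 0.706, -0.033]
ft_force: [0.1, -0.2, -2.6]
grip_width: 0.578
```

Request:
carry_out --moves '[{"rx":0,"ry":0,"rz":0,"x":0,"y":0.5,"z":0,"fingers":0.4},{"rx":0,"ry":0,"rz":0,"x":0,"y":1,"z":0,"fingers":0.4},{"rx":0,"ry":0,"rz":0,"x":0,"y":1.2,"z":0,"fingers":0.4},{"rx":0,"ry":0,"rz":0,"x":0,"y":1.2,"z":0,"fingers":0.4}]'

```text
time_s: 20.2
ee_pos: [481.7, 31.0, 42.6]
ee_rot: [0.032, -0.706, 0.706, -0.033]
ft_force: [-1.6, 0.6, 5.5]
grip_width: 0.581
```

Contact at about 5 N. Releasing, rising and heading towards the mini pedal, swinging wide enough for the top view.

Request:
carry_out --moves '[{"rx":0,"ry":0,"rz":0,"x":0,"y":0,"z":0,"fingers":0.62},{"rx":0,"ry":0,"rz":0,"x":0,"y":0,"z":0,"fingers":0.7},{"rx":0,"ry":0,"rz":0,"x":0,"y":0,"z":0,"fingers":0.9},{"rx":0,"ry":0,"rz":0,"x":0,"y":0,"z":0,"fingers":0.9},{"rx":0,"ry":0,"rz":0,"x":0,"y":-20,"z":0,"fingers":0.9},{"rx":0,"ry":0,"rz":0,"x":0,"y":-60,"z":0,"fingers":1},{"rx":0,"ry":0,"rz":0,"x":0,"y":-110,"z":0,"fingers":1},{"rx":0,"ry":0,"rz":0,"x":0,"y":-110,"z":-50,"fingers":1},{"rx":0,"ry":0,"rz":0,"x":0,"y":-110,"z":-110,"fingers":1},{"rx":0,"ry":0,"rz":0,"x":0,"y":-110,"z":-170,"fingers":1},{"rx":0,"ry":0,"rz":0,"x":0,"y":-110,"z":-230,"fingers":1},{"rx":0,"ry":0,"rz":0,"x":10,"y":-110,"z":-260,"fingers":1}]'

```text
time_s: 21.7
ee_pos: [447.1, 291.5, 151.9]
ee_rot: [-0.033, 0.706, -0.706, 0.033]
ft_force: [0.7, 0.3, 0.8]
grip_width: 1.001
```

```bash
python3 - <<'E'
from h import *
d=avg("top",6); np.savez("top4.npz",**d)
box(d,480.9,30.3,5.3,50,50,75,(-1,-1,-1,-1),5)
im=rectify(d,490,0,74,100,2)
q=avg("scene",3); np.savez("scene4.npz",**q); s=cv2.getRectSubPix(q["img"],(100,100),tuple(proj(q,[490,-20,60])[0]))
cv2.imwrite("pics/s2.png",np.clip(np.hstack([im,cv2.resize(s,(400,400),interpolation=cv2.INTER_CUBIC)])*1.7,0,255).astype(np.uint8)[...,::-1])
plan(481.5,409.0,2,4.8)
E
```

```text
left (-2.23, -0.73, 56)
   right (-0.77, 0.38, 60)
   rear (-2.13, -0.75, 51)
   front (-2.39, 0.18, 60)
t 22.15 pos [448.2 288.1 152.2] F [0.8 0.3 0.4] g 1.005 j6 1.83
shift [ -44.1  150.2 -117.5] rot [-0.    0.36 -0.  ]
tool axes in world (cols)
 [[-0.996  0.     0.09 ]
 [-0.09  -0.    -0.996]
 [-0.    -1.     0.   ]]
```

View pics/s2.png

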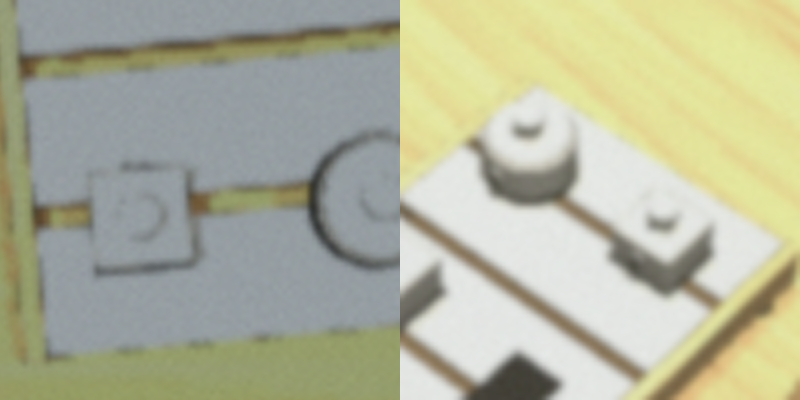

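The square pedal is flat and centred to about 0.7 mm. Now the mini pedal.

Request:
carry_out --moves '[{"rx":0,"ry":0.3,"rz":0,"x":-20,"y":10,"z":-50,"fingers":1},{"rx":0,"ry":0.3,"rz":0,"x":-40,"y":40,"z":-105,"fingers":1},{"rx":0,"ry":0.3,"rz":0,"x":-44.1,"y":75,"z":-117.5,"fingers":0.95},{"rx":0,"ry":0.3,"rz":0,"x":-44.1,"y":85,"z":-117.5,"fingers":0.9},{"rx":0,"ry":0.3,"rz":0,"x":-44.1,"y":110,"z":-117.5,"fingers":0.8},{"rx":0,"ry":0.3,"rz":0,"x":-44.1,"y":135,"z":-117.5,"fingers":0.8},{"rx":0,"ry":0.3,"rz":0,"x":-44.1,"y":150,"z":-117.5,"fingers":0.8},{"rx":0,"ry":0.3,"rz":0,"x":-44.1,"y":150,"z":-117.5,"fingers":0.7},{"rx":0,"ry":0.3,"rz":0,"x":-44.1,"y":150,"z":-117.5,"fingers":0.6},{"rx":0,"ry":0.3,"rz":0,"x":-44.1,"y":150,"z":-117.5,"fingers":0.5},{"rx":0,"ry":0.3,"rz":0,"x":-44.1,"y":150,"z":-117.5,"fingers":0.35},{"rx":0,"ry":0.3,"rz":0,"x":-44.1,"y":150,"z":-117.5,"fingers":0.3}]'

```text
time_s: 23.65
ee_pos: [481.3, 410.4, 3.3]
ee_rot: [-0.03, 0.707, -0.706, 0.031]
ft_force: [-0.9, 0.4, 6.4]
grip_width: 0.46
```

Request:
carry_out --moves '[{"rx":0,"ry":0,"rz":0,"x":0,"y":0,"z":0,"fingers":0.3},{"rx":0,"ry":0,"rz":0,"x":0,"y":0,"z":0,"fingers":0.3},{"rx":0,"ry":0,"rz":0,"x":0,"y":-10,"z":0,"fingers":0.3},{"rx":0,"ry":0,"rz":0,"x":0,"y":-50,"z":0,"fingers":0.3},{"rx":0,"ry":0,"rz":0,"x":0,"y":-100,"z":0,"fingers":0.3},{"rx":0,"ry":0,"rz":0,"x":0,"y":-130,"z":0,"fingers":0.3},{"rx":0,"ry":0,"rz":0,"x":0,"y":-130,"z":0,"fingers":0.3},{"rx":0,"ry":0,"rz":0,"x":0,"y":-130,"z":0,"fingers":0.3}]'

```text
time_s: 24.65
ee_pos: [480.1, 409.6, 130.4]
ee_rot: [0.032, -0.706, 0.707, -0.03]
ft_force: [0.3, 0.4, -3.8]
grip_width: 0.459
```

```bash
python3 - <<'E'
from h import *
plan(649.5,45.8,60,5.2)
d=avg("scene",3)
q=cv2.getRectSubPix(d["img"],(140,105),tuple(proj(d,[481,409,130])[0]))
cv2.imwrite("pics/m1.png",np.clip(cv2.resize(q,(560,420),interpolation=cv2.INTER_CUBIC)*1.7,0,255).astype(np.uint8)[...,::-1])
E
```

```text
t 24.65 pos [480.1 409.6 130.4] F [ 0.3  0.4 -3.8] g 0.459 j6 2.0
shift [-137.6   70.5  376.9] rot [-0.07 -0.25  0.16]
tool axes in world (cols)
 [[-0.996 -0.003  0.086]
 [-0.086 -0.002 -0.996]
 [ 0.003 -1.     0.001]]
```

View pics/m1.png

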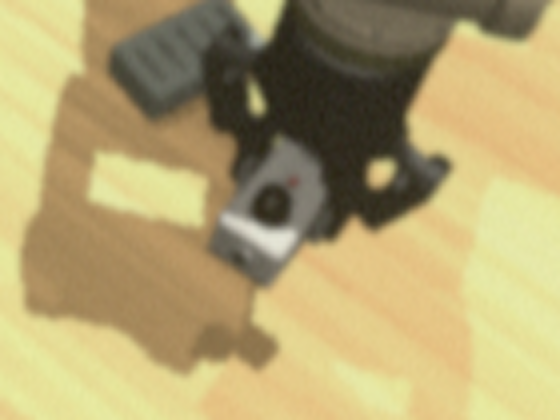

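The mini pedal is held level with its knob to the rear. Carrying it to its patch.

Request:
carry_out --moves '[{"rx":0,"ry":0,"rz":0,"x":-7,"y":0,"z":20,"fingers":0.3},{"rx":0,"ry":-0.3,"rz":0,"x":-24,"y":0,"z":67,"fingers":0.3},{"rx":0,"ry":-0.3,"rz":0,"x":-42,"y":0,"z":117,"fingers":0.3},{"rx":0,"ry":-0.3,"rz":0,"x":-61,"y":0,"z":167,"fingers":0.3},{"rx":0,"ry":-0.3,"rz":0,"x":-79,"y":0,"z":217,"fingers":0.3},{"rx":0,"ry":-0.3,"rz":0,"x":-97,"y":0,"z":267,"fingers":0.3},{"rx":0,"ry":-0.3,"rz":0,"x":-115,"y":0,"z":317,"fingers":0.3},{"rx":0,"ry":-0.3,"rz":0,"x":-130,"y":0,"z":357,"fingers":0.3},{"rx":0,"ry":-0.3,"rz":0,"x":-136.7,"y":10,"z":376.1,"fingers":0.3},{"rx":0,"ry":-0.3,"rz":0,"x":-136.7,"y":40,"z":376.1,"fingers":0.3},{"rx":0,"ry":-0.3,"rz":0,"x":-136.7,"y":70,"z":376.1,"fingers":0.3},{"rx":0,"ry":-0.3,"rz":0,"x":-136.7,"y":80,"z":376.1,"fingers":0.3}]'

```text
time_s: 26.3
ee_pos: [648.1, 47.3, 49.6]
ee_rot: [-0.034, 0.707, -0.706, 0.031]
ft_force: [-0.6, 0.8, -2.9]
grip_width: 0.461
```

Request:
carry_out --moves '[{"rx":0,"ry":0,"rz":0,"x":0,"y":4,"z":0,"fingers":0.3},{"rx":0,"ry":0,"rz":0,"x":0,"y":6.5,"z":0,"fingers":0.3},{"rx":0,"ry":0,"rz":0,"x":0,"y":7.5,"z":0,"fingers":0.3},{"rx":0,"ry":0,"rz":0,"x":0,"y":8,"z":0,"fingers":0.3},{"rx":0,"ry":0,"rz":0,"x":0,"y":8.2,"z":0,"fingers":0.3},{"rx":0,"ry":0,"rz":0,"x":0,"y":8.2,"z":0,"fingers":0.3}]'

```text
time_s: 27.05
ee_pos: [649.6, 47.1, 44.3]
ee_rot: [0.032, -0.706, 0.706, -0.033]
ft_force: [-0.9, -0.3, -0.6]
grip_width: 0.462
```

```bash
python3 - <<'E'
from h import *
plan(649.5,45.8,43,5.2)
E
```

```text
t 27.05 pos [649.6  47.1  44.3] F [-0.9 -0.3 -0.6] g 0.462 j6 1.37
shift [0.3 1.3 1.3] rot [-0.    0.05 -0.03]
tool axes in world (cols)
 [[-0.996  0.     0.092]
 [-0.092 -0.    -0.996]
 [-0.    -1.     0.   ]]
```

Request:
carry_out --moves '[{"rx":0,"ry":0,"rz":0,"x":0,"y":0.4,"z":0,"fingers":0.3},{"rx":0,"ry":0,"rz":0,"x":0,"y":0.6,"z":0,"fingers":0.3},{"rx":0,"ry":0,"rz":0,"x":0,"y":0.6,"z":0,"fingers":0.3}]'

```text
time_s: 27.42
ee_pos: [649.7, 47.1, 44.3]
ee_rot: [0.032, -0.706, 0.706, -0.033]
ft_force: [-3.6, -0.0, 5.6]
grip_width: 0.462
```

Request:
carry_out --moves '[{"rx":0,"ry":0,"rz":0,"x":0,"y":0,"z":0,"fingers":0.5},{"rx":0,"ry":0,"rz":0,"x":0,"y":0,"z":0,"fingers":0.6},{"rx":0,"ry":0,"rz":0,"x":0,"y":0,"z":0,"fingers":0.75},{"rx":0,"ry":0,"rz":0,"x":0,"y":0,"z":0,"fingers":0.75},{"rx":0,"ry":0,"rz":0,"x":0,"y":-20,"z":0,"fingers":0.75},{"rx":0,"ry":0,"rz":0,"x":0,"y":-60,"z":0,"fingers":1},{"rx":0,"ry":0,"rz":0,"x":0,"y":-110,"z":0,"fingers":1},{"rx":0,"ry":0,"rz":0,"x":50,"y":-110,"z":-30,"fingers":1},{"rx":0,"ry":0,"rz":0,"x":100,"y":-110,"z":-60,"fingers":1},{"rx":0,"ry":0,"rz":0,"x":150,"y":-110,"z":-90,"fingers":1},{"rx":0,"ry":0,"rz":0,"x":200,"y":-110,"z":-120,"fingers":1},{"rx":0,"ry":0,"rz":0,"x":220,"y":-110,"z":-170,"fingers":1}]'

```text
time_s: 28.92
ee_pos: [412.6, 196.4, 153.7]
ee_rot: [0.032, -0.706, 0.706, -0.032]
ft_force: [1.3, 0.5, 0.1]
grip_width: 0.999
```

```bash
python3 - <<'E'
from h import *
d=avg("top",6); np.savez("top5.npz",**d)
print("mini"); box(d,649.5,45.7,5.15,93,40,75,(-1,-1,-1,-1),5)
print("compact"); box(d,662.7,-73.7,5.15,110,62,75,(-1,-1,-1,-1),5)
print("round"); circ(d,491,-89.5,71,25,36,-1); circ(d,491,-89.5,71,30,38,1)
im=rectify(d,575,-20,70,150,2)
cv2.imwrite("pics/f1.png",np.clip(im*1.7,0,255).astype(np.uint8)[...,::-1])
plan(491.1,-89.5,120,5.15)
E
```

```text
mini
   left (-1.59, -0.72, 50)
   right (-1.73, 0.2, 56)
   rear (-2.48, 0.26, 54)
   front (-0.46, -1.16, 60)
compact
   left (-1.43, -0.06, 60)
   right (-1.17, -0.24, 49)
   rear (-0.06, -0.66, 53)
   front (-0.6, 0.07, 60)
round
  centre 490.13 -89.28 r 29.79 n 65
  centre 490.32 -89.09 r 35.21 n 71
t 29.23 pos [415.6 195.7 153.4] F [0.3 0.  0.2] g 0.998 j6 1.66
shift [-49.2  33.4 290.9] rot [-0.01  0.06 -0.03]
tool axes in world (cols)
 [[-0.996  0.     0.091]
 [-0.091 -0.    -0.996]
 [-0.    -1.     0.   ]]
```

View pics/f1.png

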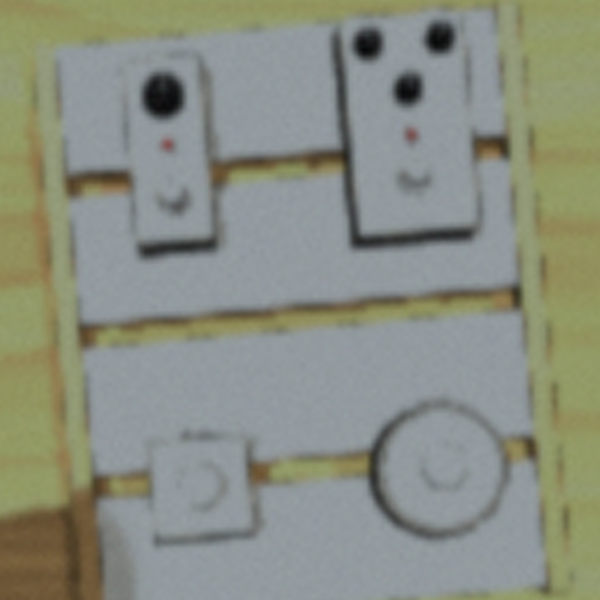

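All four pedals are in place and the right way round. The largest residual is about 1.3 mm, on the round pedal's x; that is within calibration accuracy, so I'm leaving it rather than disturbing a good placement. A last check that the bystanders haven't moved, then hand in.

```bash
python3 - <<'E'
from h import *
for n in ("scene",):
    a=dict(np.load("scene1.npz")); b=avg("scene",4)
    for k,z in (("recorder",ray(dict(np.load("top1.npz")),[379,168],36)[0]),("supply",ray(dict(np.load("top1.npz")),[155,265],31)[0])):
        u=tuple(proj(a,z)[0]); p,q=[np.float32(cv2.cvtColor(cv2.getRectSubPix(x["img"],(56,56),u),cv2.COLOR_RGB2GRAY)) for x in (a,b)]
        print(k,z.round(0),"shift px",np.round(cv2.phaseCorrelate(p,q)[0],2),"absdiff",abs(p-q).mean().round(1))
s=arm.get_state(); print(s["time_s"],s["ee_pos"],s["ft_force"])
print(arm.sign_off())
E
```

```text
recorder [ 603. -269.   36.] shift px [-0.01  0.03] absdiff 3.8
supply [353. 269.  31.] shift px [ 0.08 -0.08] absdiff 7.6
29.425 [415.40820113 195.56062683 153.17586774] [0.33028997 0.03370302 0.71907867]
the job is handed in; nothing more can be done
None
```

All four pedals are on their patches and the job is handed in at 29.4 s. Both oblong pedals have their footswitches at the front and knobs at the rear. Each pedal was lowered in small steps, with readings of up to about 9 N upward at touchdown.

My last camera checks gave these offsets from the patches:

| Pedal | Offset from patch centre | Squareness |
|---|---|---|
| Compact | about 0.3 mm | about 0.3° |
| Square | about 0.7 mm | about 0.1° on average, single edges up to 0.75° |
| Mini | centred across the board; about 1 mm too far forward (the rear edge was a weak reading) | edges disagree, from −1.2° to +0.3° |
| Round | about 1.3 mm too far forward | not applicable |

- **Round pedal:** two circle fits agreed on the 1.3 mm. I left it there because it is within the calibration's 2 mm.
- **Bystanders:** the cassette recorder and the power supply moved less than 0.1 pixel in the scene view.
- **Robot:** the gripper was open and clear of everything at the end.

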